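# Check the ribbon-tension arm of the slide-label printer

### The job

Check the sprung tension arm of the slide-label printer: push the arm by its white roller until the dark drag pointer it carries along lines up with the marker set on the scale, pause there a moment, then ease the arm back to its rest without letting it snap, so that the pointer stays behind at the marker (within half a scale division). Then press the recorder's plunger fully down to its stop to log the reading and let it come back up. Leave the marker where it is set and do not disturb the other things on the bench.

Things in the scene. Friction and masses are not known exactly. Their poses are not given: they have to be found in the camera images.
- unit: Tension unit fixed to the bench: aluminium plate, x -65 to 190, y -105 to 105 mm, top at 14 mm. Origin: at bench level on the vertical pivot axis shared by arm, pointer and marker; z up. In its frame each points from the pivot at angle (-0.5 rad + its joint value), counterclockwise from above. White scale arc 125 to 167 mm from the pivot, a division every 4 degrees (10 mm). Two 58 mm high posts at x -40, y +-70.
- tension_arm (a joint): Angle of the sprung arm (rad): 0 at its rest stop, growing counterclockwise from above as it is pushed, up to 1.05. The spring drives it back to 0, fast if let go: at the roller 2.2 N at rest, 0.073 N more per 0.01 rad (8 N at 0.8). Grey bar 18 mm wide, 122 mm from pivot to end, top 46 mm above the bench; pivot boss 36 mm wide, 65 mm high.
- roller (a point): Centre of the top of the arm's roller, 110 mm from the pivot: a white upright cylinder 22 mm across, standing on the arm from 46 to 95 mm above the bench (it does not spin). Push it from its clockwise side, which is clear for 60 mm.
- pointer (a joint): Angle of the drag pointer (rad), starting 0.03 to 0.2. The arm pushes the pointer's tab ahead of it: while they touch, the pointer's value equals the arm's within 0.01 rad. Friction keeps the pointer wherever the arm leaves it, so the furthest push stays recorded.
- pointer_tip (a point): Tip of the drag pointer, 151 mm from the pivot, 30 mm above the bench. A thin dark steel needle 6 mm wide just under the arm, reaching beyond its end over the white scale; its small upright tab, 60 mm from the pivot, up to 47 mm high, stands at the arm's counterclockwise edge.
- rider (a joint): Angle at which the marker is set (rad), 0.4 to 0.85; stiff friction holds it. The pointer lines up with it when joint pointer equals joint rider.
- mark (a point): Inner point of the marker, 151 mm from the pivot and 26 mm above the bench: a dark steel block 16 mm wide whose point faces inward from the outer rim of the scale.
- recorder: Recorder, fixed to the bench: cream box 70 x 80 x 50 mm with a paper card out of its front (-x) side; origin under its centre, z up. It stands to the left or to the right of the unit.
- plunger (a joint): How far the recorder's plunger is pressed (m): 0 when up, 0.010 at its stop. Its spring takes 2.3 N to start and 6.8 N at the stop; it rises by itself.
- plunger_top (a point): Centre of the top of the plunger's head: a black mushroom head 30 mm across and 11 mm thick on a steel stem above the middle of the recorder, its top 83 mm above the bench when up, 73 mm when fully down.
- slide_box: Bystander: grey closed box for microscope slides, 85 x 100 x 32 mm, loose, origin under its centre; on the other side of the unit from the recorder.
- oil_bottle: Bystander: small amber bottle, 32 mm across and 60 mm high, loose, origin under its centre.
- coverslip_box: Bystander: small white box 45 x 45 x 16 mm, loose, origin under its centre.
Things that resemble listed ones, but are neither listed nor needed, are in the scene too. What is meant by the recorder is not green or red, and is the larger of those in its own colour.

How it is judged:
On the way, in this order (a step that is already met when the one before it is completed fails the run):
1. the arm is pushed so that the drag pointer's tip stands within 5 mm of the marker, the arm still with it (within about 5 degrees), and paused there for 0.3 s (horizontal distance between pointer_tip and mark below 0.005 m and horizontal distance between roller and mark below 0.0425 m), for 0.3 s.
2. the arm is back at its rest (under 0.03 rad) and the pointer's tip has stayed within 5 mm of the marker (value of joint tension_arm below 0.03 rad and horizontal distance between pointer_tip and mark below 0.005 m), for 0.2 s.
3. the plunger is pressed to its stop (over 9 of 10 mm) (value of joint plunger above 0.009 m), for 0.1 s.
At the end, for the whole second after the job is handed in: The drag pointer's tip stands within 5 mm (half a division) of the marker, the arm is back at rest (under 0.03 rad) and the plunger is up again (under 2 mm) (all of step 2 and value of joint plunger below 0.002 m); the robot touches nothing.
It fails at once if the arm snaps back (faster than 2.5 rad/s, that is 0.27 m/s at the roller) (velocity of joint tension_arm below -2.5 rad/s).
It fails at once if the marker is shifted by more than 3 mm (distance of mark from where it was at the start of the episode above 0.003 m).
It fails at once if a bystander is shifted by more than 20 mm or the bottle is knocked over (distance of any of slide_box, oil_bottle, coverslip_box from where it was at the start of the episode above 0.02 m or angle between oil_bottle's own z axis and vertical above 0.5 rad).
It also fails if it takes over 53 s, if anything falls off the work surface, if the arm or the gripper's body presses on something with over 40 N, if the wrist force passes 120 N, or if a joint passes its speed limit or range.

### The arm

A 7-joint arm with a two-finger parallel gripper is mounted at the origin on the work surface. World frame = base frame: x ahead of the robot, y to its left, z up, the work surface at z = 0. Lengths are in m, angles in rad, forces in N, time in s.
With the tool pointing down it reaches from about 0.425 to 0.925 m from the base axis. Payload 6.8 kg.
Tool frame: the origin (TCP) lies between the finger pads; the fingertips stand 17 mm ahead of it and the grasp point (between the pads) lies 2 mm behind it; z points along the fingers, x is the direction in which the jaws open and shut, and the axes are right-handed (so a half turn about z gives the same grasp; the last joint's range is limited). The gripper opens to 85 mm and grips with 20 to 120 N. Pads are 22 mm wide; open, the fingers measure 114 mm over their backs; the gripper's body (76 mm by 85 mm) begins 54 mm behind the grasp point. The pads swing forward as they close: fully open they stand 13 mm farther back than shut.
Start: joints at [1.126, 0.477, 0.022, 1.555, -0.011, 1.109, -0.083], TCP at [0.223, -0.637, 0.248] pointing down, gripper open.
Joint ranges: [-2.96, 2.96], [-0.34, 2.1], [-1.41, 1.46], [0.24, 2.44], [-1.37, 4.51], [0.17, 1.92], [-2.96, 2.96]. Speed limits (rad/s): [2.39, 2.39, 3.14, 3.14, 3.14, 3.14, 3.14].

### API

Orientations are given as a unit quaternion [w, x, y, z].
In Python, from station import readout, read_camera, get_calibration, bot, models gives the robot as it stands.
- The arm moves only by the tool carry_out, never from a script. Its argument "deltas" is a list of rows, each a list of 2 entries, a list of its own where there are three numbers: the shift along the tool's x, y, z in cm, then the turn about the tool's z in degrees. A call has 1 to 10 rows; each row is the pose to reach, as a shift and turn from the pose measured when the call began, along the tool's axes at that moment; what a row does not reach only later rows make up. A row lasts 1/8 s, in which the tool goes at most 62.5 mm and 10.7 degrees, less where a joint would pass 70% of its speed; a pose out of reach is approached as far as the arm can. A call with a gripper value outside its range is refused whole. "hand" is the opening, from 0 (shut) to 1 (fully open), set as the call begins (left out, the last holds). The fingers move at their own pace and stop on an object; "newtons" is the grip in N (left out, the last holds). Time passes only in rows, so rows that repeat a pose let the fingers close. It gives the time, the measured TCP pose, the force and the opening at its end, in the units of the state.
- readout.get_obs(): the state, without advancing time (a new reading comes with each control period).
- read_camera(name): name is "scene" or "top" or "wrist"; returns the picture (420x560x3 uint8, red, green, blue); there is no depth.
- get_calibration(name): a dict with "fov_y" (degrees; the focal length in pixels is half the picture's height over the tangent of half this angle, whatever the lens; pixels are square), "cx", "cy" (the principal point, pixels), "D" ([k1, k2, p1, p2, k3] as OpenCV has them; the pictures are not rectified), "world_from_camera" (4x4, takes a point from camera to world coordinates). Camera axes: x right, y down, z forward; pixel columns grow to the right and rows downward; lengths in m; the calibration is good to about 2 mm. A picture is of the moment at which its call begins: read the wrist's pose just before it. get_calibration takes no time and is no camera call; for the wrist camera it gives the pose at the moment of the call.
- bot.hand_in(): hands the job in, once; it reports no verdict.
Trained networks look in the newest picture that a camera, given by its name, has taken for a name from the list of things; names that differ only in an ending like _2 or _b are one class to them, and where a whole thing is asked for, a point or a joint stands for the part that bears it (a point fixed in the world has none). Each returns a list of dicts, best first, with "score" (0 to 1); they miss things now and then, are a little off and sometimes report something else, mostly with a low value. They report only what shows in the picture. A call takes as long as a camera call. They do not tell look-alikes from the thing itself.
- models.spot_in(query, camera): "centre" ([row, column] in pixels, amid what is visible of it).
The state is a dict: "t": time; "q": joint angles; "joint_vel": joint speeds; "joint_torque": joint torques, N m; "eef_pos": TCP position; "tool_rot": TCP orientation; "contact_force": force on the tool from outside, world axes, zero at the start; "torque": the same for the moment, N m; "gripper_width": opening from 0.0 (shut) to 1.0 (fully open).
Only numpy, scipy, OpenCV 4.12 (cv2) and the standard library are available. Lean on these libraries where they do the work, as an engineer would, in place of code of your own. Each camera call takes 0.05 s, during which the arm holds its last target. There are 200 camera calls.

## Working session

There is one attempt and no reset: what is moved stays moved. The work goes in short steps, Python scripts to look and compute and a tool call to move; the robot and the scene stay as the last step left them, time stands still between calls to the robot, and variables do not carry over. Pictures are saved under pics/ and viewed, about 8 in all and at most 12, crops included, and the job is handed in when it is done.

Besides the shell and the picture viewer there is one more tool, called as name(argument=value, ...), one argument or row to a line, values as JSON. carry_out: Moves the arm, as the interface text tells. Its arguments: {"type":"object","properties":{"deltas":{"type":"array"},"hand":{"type":"number"},"newtons":{"type":"number"}},"required":["deltas"]}

```bash
mkdir -p pics
cat > h.py <<'E'
import numpy as np, cv2
from station import readout, read_camera, get_calibration, bot, models
def K(c):
    f=210/np.tan(np.radians(c['fov_y']/2)); return np.array([[f,0,c['cx']],[0,f,c['cy']],[0,0,1.]])
def ray(c,rc):
    p=cv2.undistortPoints(np.array([[[rc[1],rc[0]]]],float),K(c),np.array(c['D'],float))[0,0]
    T=np.array(c['world_from_camera']); return T[:3,3],T[:3,:3]@[p[0],p[1],1]
def at(c,rc,z):
    o,d=ray(c,rc); return o+d*(z-o[2])/d[2]
def proj(c,P):
    T=np.linalg.inv(np.array(c['world_from_camera'])); P=np.atleast_2d(np.array(P,float))
    r,_=cv2.Rodrigues(T[:3,:3]); return cv2.projectPoints(P.reshape(-1,1,3),r,T[:3,3],K(c),np.array(c['D'],float))[0][:,0][:,::-1]
def save(n,im): cv2.imwrite('pics/'+n+'.png',im[:,:,::-1])
E
python3 - <<'E'
from h import *
o=readout.get_obs();print(o['t'],o['eef_pos'],o['tool_rot'],o['gripper_width'])
ims=[]
for n in ['top','scene']:
    im=read_camera(n);save(n,im);c=get_calibration(n);print(n,np.round(c['world_from_camera'],3).tolist(),c['fov_y'])
    for q,z in [('roller',.095),('pointer_tip',.03),('mark',.026),('plunger_top',.083),('recorder',.05),('unit',.014),('slide_box',.032),('oil_bottle',.06),('coverslip_box',.016)]:
        for d in models.spot_in(q,n)[:3]: print(n,q,round(d['score'],2),np.round(d['centre']),np.round(at(c,d['centre'],z),3))
E
```

```text
0.0 [ 0.22288998 -0.6365554   0.24732143] [-4.79311801e-04  8.15625658e-01 -5.78579272e-01 -7.62279306e-04] 1.0027872328453873
top [[-0.005, -0.993, 0.118, 0.374], [-1.0, 0.007, 0.014, -0.075], [-0.015, -0.118, -0.993, 1.388], [0.0, 0.0, 0.0, 1.0]] 44.5984773547977
top roller 0.58 [200. 255.] [0.546 0.009 0.095]
top pointer_tip 0.47 [149. 242.] [0.696 0.049 0.03 ]
top mark 0.54 [152. 242.] [0.689 0.048 0.026]
top plunger_top 0.65 [236. 385.] [ 0.455 -0.323  0.083]
top plunger_top 0.6 [235. 324.] [ 0.456 -0.166  0.083]
top plunger_top 0.54 [186. 387.] [ 0.583 -0.332  0.083]
top recorder 0.7 [243. 435.] [ 0.436 -0.461  0.05 ]
top recorder 0.62 [238. 328.] [ 0.452 -0.18   0.05 ]
top recorder 0.59 [191. 385.] [ 0.574 -0.333  0.05 ]
top unit 0.77 [193. 248.] [0.578 0.033 0.014]
top unit 0.57 [264. 198.] [0.386 0.168 0.014]
top slide_box 0.71 [217. 151.] [0.512 0.293 0.032]
top slide_box 0.56 [152. 241.] [0.687 0.05  0.032]
top slide_box 0.29 [195. 252.] [0.568 0.021 0.032]
top oil_bottle 0.43 [284. 332.] [ 0.333 -0.188  0.06 ]
top coverslip_box 0.51 [263. 197.] [0.388 0.17  0.016]
scene [
[... 193 characters left out ...]
ler 0.51 [273. 284.] [0.613 0.06  0.095]
scene pointer_tip 0.57 [265. 271.] [0.608 0.005 0.03 ]
scene plunger_top 0.57 [158. 199.] [ 0.599 -0.306  0.083]
scene plunger_top 0.44 [ 89. 219.] [ 0.441 -0.467  0.083]
scene recorder 0.96 [140. 247.] [ 0.462 -0.307  0.05 ]
scene recorder 0.78 [181. 278.] [ 0.472 -0.159  0.05 ]
scene recorder 0.74 [161. 200.] [ 0.594 -0.322  0.05 ]
scene unit 0.84 [274. 285.] [0.592 0.034 0.014]
scene slide_box 0.78 [351. 386.] [0.53  0.301 0.032]
scene slide_box 0.25 [130. 240.] [ 0.453 -0.358  0.032]
scene oil_bottle 0.69 [140. 246.] [ 0.469 -0.303  0.06 ]
scene oil_bottle 0.6 [153. 309.] [ 0.364 -0.175  0.06 ]
scene oil_bottle 0.25 [258. 273.] [0.602 0.005 0.06 ]
```

Run:
```python
import cv2
im=cv2.imread('pics/top.png'); cv2.imwrite('pics/top_a.png',cv2.resize(im[110:310,120:480],(792,440),interpolation=cv2.INTER_CUBIC))
cv2.imwrite('pics/top_b.png',cv2.resize(im[130:260,185:320],(623,600),interpolation=cv2.INTER_CUBIC))
```

```text
(no output)
```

View pics/top_a.png

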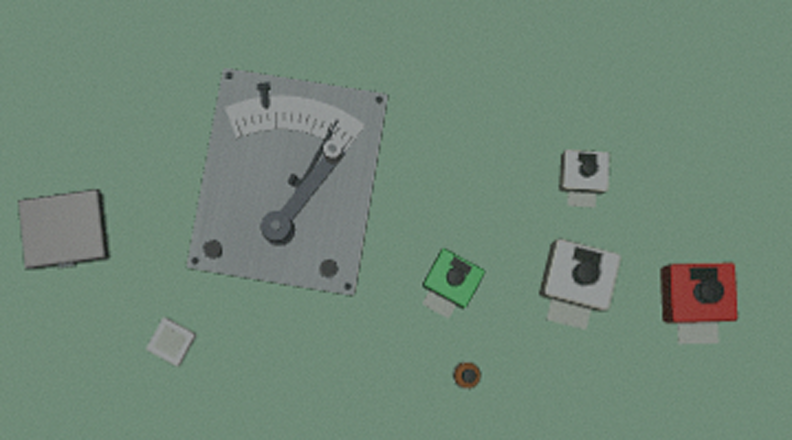

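View pics/top_b.png

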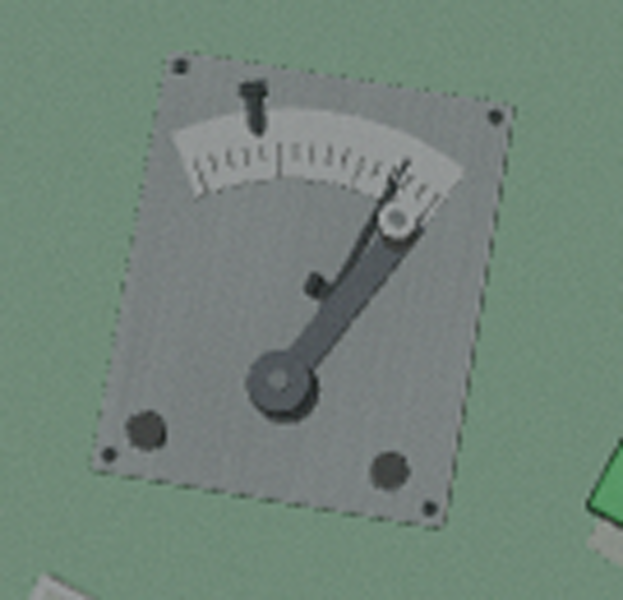

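The top crop shows the unit with its marker at crop-b (260,135), needle tip at (405,162) and roller at (397,218). Recorder look-alikes in crop-a are green (455,278), red (700,290), small cream (585,172) and large cream (585,272). The recorder is the large cream one.

```bash
cat >> h.py <<'E'
from scipy.optimize import least_squares
def unit_pts(p):
    x,y,w,rd,pt,*a=p; a=a[0] if a else 0.
    L=[(.19,.105,.014),(.19,-.105,.014),(-.065,-.105,.014),(-.065,.105,.014),(0,0,.065)]
    pol=lambda r,t,z:(r*np.cos(t-.5),r*np.sin(t-.5),z)
    L+=[pol(.11,a,.095),pol(.151,rd,.026),pol(.151,pt,.03)]
    L=np.array(L); c,s=np.cos(w),np.sin(w)
    return L@np.array([[c,s,0],[-s,c,0],[0,0,1]])+[x,y,0]
E
python3 - <<'E'
from h import *
px=np.array([(168,55),(513,103),(445,525),(97,468),(280,381),(397,218),(260,135),(405,162)],float)
uv=(px+.5)/(623/135)-.5+[185,130]; rc=uv[:,::-1]
c=get_calibration('top')
s=least_squares(lambda p:(proj(c,unit_pts(p))-rc).ravel(),[.55,.03,-.14,.6,.1],loss='soft_l1')
print(np.round(s.x,4)); print(np.round(proj(c,unit_pts(s.x))-rc,1).tolist())
np.save('unit.npy',s.x)
w=get_calibration('wrist'); print(np.round(w['world_from_camera'],3).tolist(),w['fov_y'],w['cx'],w['cy'],w['D'])
print(unit_pts(s.x)[5:])
R=np.array([[.33,-.944],[-.944,-.33]])
E
```

```text
[ 0.5193  0.0358 -0.1613  0.7652  0.1755]
[[-0.9, -0.4], [-0.1, 0.2], [0.6, 0.5], [0.8, -1.0], [-0.1, 0.0], [0.2, 0.1], [-0.1, -0.0], [-0.5, 0.2]]
[[0.331, -0.908, -0.258, 0.288], [-0.944, -0.318, -0.09, -0.615], [-0.0, 0.273, -0.962, 0.375], [0.0, 0.0, 0.0, 1.0]] 67.9407317423939 283.3346838413206 206.61572449724184 [0.00641677 0.         0.         0.         0.        ]
[[ 0.60609385 -0.03174587  0.095     ]
 [ 0.66947047  0.05146277  0.026     ]
 [ 0.65281371 -0.03469201  0.03      ]]
```

carry_out(
  deltas=[
    [[-3,-4,0],3],
    [[-7.5,-10,0],7],
    [[-12,-15.5,0],11],
    [[-16,-21,0],15],
    [[-20,-26.5,0],19],
    [[-24,-32,0],23],
    [[-28.5,-37.5,0],27],
    [[-33,-43,0],31],
    [[-37.5,-48.5,0],35],
    [[-40.4,-53.2,0],35],
  ],
  hand=0,
)

```text
t: 2.25
eef_pos: [0.5605, -0.1238, 0.2487]
tool_rot: [0.0, -0.604, 0.797, -0.0]
contact_force: [0.8, -0.4, -0.1]
gripper_width: 0.004
```

Run:
```python
from h import *
o=readout.get_obs();print(o['t'],o['eef_pos'],o['tool_rot'],o['gripper_width'],o['contact_force'])
c=get_calibration('wrist');im=read_camera('wrist');save('w1',im)
p=np.load('unit.npy');print(np.round(proj(c,unit_pts(p))))
for q in ['roller','pointer_tip','mark']: print(q,models.spot_in(q,'wrist')[:2])
```

```text
2.25 [ 0.56052226 -0.12381716  0.24868144] [ 1.39619314e-04 -6.03511150e-01  7.97354476e-01 -3.35033044e-04] 0.0037802549418863864 [ 0.78390852 -0.43734527 -0.12497589]
[[ 94.  36.]
 [ 71. 227.]
 [282. 259.]
 [299. 100.]
 [263. 152.]
 [175. 171.]
 [129. 100.]
 [122. 179.]]
roller [{'centre': [215.3, 171.6], 'score': 0.65}]
pointer_tip [{'centre': [192.8, 166.3], 'score': 0.6}]
mark [{'centre': [113.3, 92.3], 'score': 0.81}, {'centre': [217.6, 170.7], 'score': 0.21}]
```

View pics/w1.png

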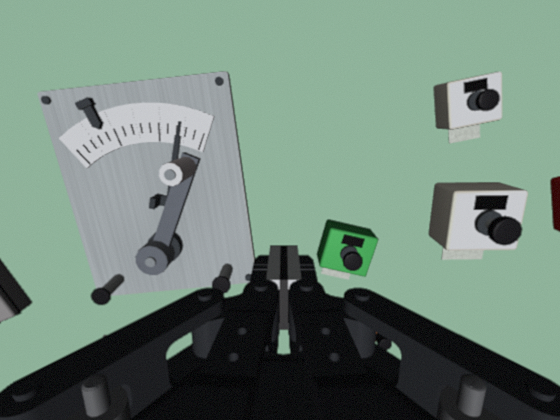

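The wrist picture matches the model: roller (171,174), needle tip (179,122), marker point (102,129), in column,row. I'll descend to a pre-contact pose on the roller's clockwise side.

carry_out(
  deltas=[
    [[-2.5,-0.9,3],0],
    [[-5.1,-1.8,7],0],
    [[-5.1,-1.8,11],0],
    [[-5.1,-1.8,15],0],
    [[-5.1,-1.8,17.2],0],
    [[-5.1,-1.8,17.2],0],
  ],
)

```text
t: 3.2
eef_pos: [0.5893, -0.0816, 0.0746]
tool_rot: [-0.002, -0.604, 0.797, 0.001]
contact_force: [0.2, -0.3, 0.1]
gripper_width: -0.003
```

```bash
cat >> h.py <<'E'
from scipy.spatial.transform import Rotation
def plan(ths,off,z=None):
    "tool-frame shifts (cm) to place TCP at roller(th)-n*off"
    o=readout.get_obs(); q=np.array(o['tool_rot']); R=Rotation.from_quat(np.r_[q[1:],q[0]]).as_matrix()
    p=np.load('unit.npy'); n=-R[:,0]; n[2]=0; out=[]
    for t in ths:
        a=t-.5+p[2]; P=np.r_[p[0]+.11*np.cos(a),p[1]+.11*np.sin(a),o['eef_pos'][2] if z is None else z]-n*off
        out.append(np.round(R.T@(P-o['eef_pos'])*100,2).tolist())
    return out
def theta():
    "arm angle implied by the TCP at offset .0255 (side contact)"
    o=readout.get_obs(); q=np.array(o['tool_rot']); R=Rotation.from_quat(np.r_[q[1:],q[0]]).as_matrix()
    return o['eef_pos'],R[:,0]
E
python3 - <<'E'
from h import *
o=readout.get_obs();print(o['t'],o['eef_pos'],o['contact_force'])
c=get_calibration('wrist');im=read_camera('wrist');save('w2',im)
p=np.load('unit.npy');print(np.round(proj(c,unit_pts(p))[4:]))
print(plan([0,.1,.2,.3,.4,.5,.6,.7],.0255))
E
```

```text
3.2 [ 0.58928168 -0.08162925  0.07463333] [ 0.18450076 -0.3019788   0.08637736]
[[426. 115.]
 [296. 145.]
 [168.  15.]
 [156. 167.]]
[[-2.65, -0.16, -0.0], [-3.68, -0.53, -0.0], [-4.75, -0.79, -0.01], [-5.84, -0.94, -0.01], [-6.94, -0.98, -0.01], [-8.04, -0.91, -0.01], [-9.12, -0.74, -0.01], [-10.19, -0.45, -0.01]]
```

View pics/w2.png

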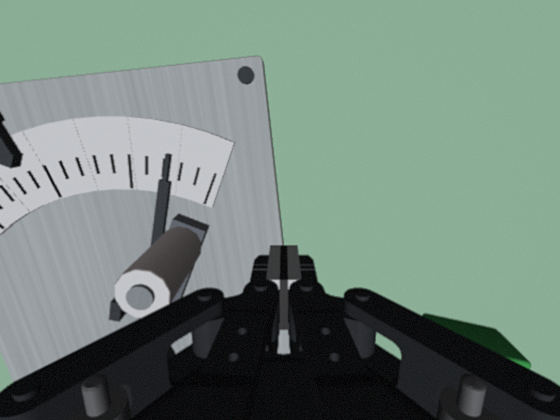

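Prediction and image agree to within a few pixels. Pushing to about 0.5 rad.

carry_out(
  deltas=[
    [[-1.5,-0.15,0],0],
    [[-2.65,-0.15,0],0],
    [[-3.7,-0.5,0],0],
    [[-4.7,-0.8,0],0],
    [[-5.8,-0.95,0],0],
    [[-6.9,-1,0],0],
    [[-8,-0.9,0],0],
    [[-8.5,-0.85,0],0],
    [[-8.5,-0.85,0],0],
  ],
)

```text
t: 4.38
eef_pos: [0.6228, -0.003, 0.0763]
tool_rot: [-0.001, -0.604, 0.797, -0.001]
contact_force: [2.1, -7.9, 1.5]
gripper_width: -0.002
```

Run:
```python
from h import *
o=readout.get_obs();print(o['t'],o['eef_pos'],o['contact_force'])
c=get_calibration('wrist');im=read_camera('wrist');save('w3',im)
p=np.load('unit.npy')
for t in (.45,.5,.55,.6): print(t,np.round(proj(c,unit_pts(np.r_[p[:4],t,t])))[5:].tolist())
print(plan([.5,.55,.6,.65,.7,.75,.8],.0255))
```

```text
4.375 [ 0.62282884 -0.00299217  0.07626393] [ 2.09649302 -7.87970101  1.53498595]
0.45 [[301.0, 240.0], [187.0, 169.0], [171.0, 248.0]]
0.5 [[302.0, 226.0], [187.0, 169.0], [172.0, 235.0]]
0.55 [[304.0, 213.0], [187.0, 169.0], [174.0, 221.0]]
0.6 [[306.0, 199.0], [187.0, 169.0], [176.0, 208.0]]
[[0.34, 0.09, 0.0], [-0.2, 0.17, -0.0], [-0.74, 0.27, -0.0], [-1.28, 0.4, -0.0], [-1.81, 0.55, -0.0], [-2.32, 0.74, -0.01], [-2.83, 0.94, -0.01]]
```

View pics/w3.png

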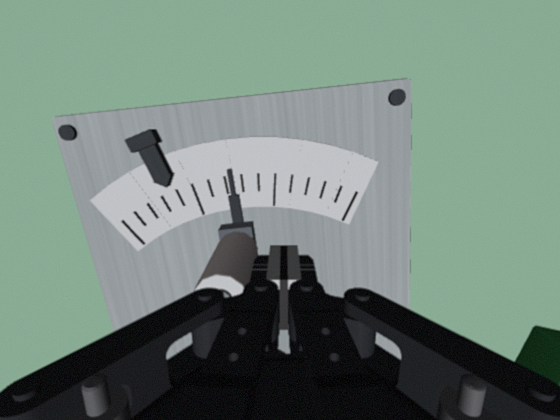

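The needle tip is at (229,170), about 0.52 rad, and the marker point at (169,185) agrees with 0.765. Approaching to about 0.72 before looking again.

carry_out(
  deltas=[
    [[-0.7,0.25,0],0],
    [[-1.3,0.4,0],0],
    [[-1.8,0.55,0],0],
    [[-2.0,0.65,0],0],
    [[-2.0,0.65,0],0],
  ],
)

```text
t: 5.05
eef_pos: [0.623, 0.0156, 0.0764]
tool_rot: [-0.001, -0.603, 0.798, -0.003]
contact_force: [2.6, -8.1, 0.8]
gripper_width: -0.001
```

```bash
cat > look.py <<'E'
import sys
from h import *
o=readout.get_obs();print(o['t'],o['eef_pos'],o['contact_force'])
c=get_calibration('wrist');im=read_camera('wrist');save(sys.argv[1],im)
p=np.load('unit.npy'); X=proj(c,unit_pts(p))[6]; print('mark pred',X)
for t in (.65,.7,.735,.765): print(t,np.round(proj(c,unit_pts(np.r_[p[:4],t,t])),1)[7].tolist())
print(plan([.7,.72,.74,.76,.78,.8],.0255))
r,k=int(X[0]),int(X[1]); r0,k0=max(r-75,0),max(k-90,0)
cr=im[r0:r0+150,k0:k0+200]; print('crop origin',r0,k0); save(sys.argv[1]+'c',cv2.resize(cr,None,fx=4,fy=4,interpolation=cv2.INTER_CUBIC))
E
python3 look.py w4
```

```text
5.05 [0.62297917 0.01561477 0.07640635] [ 2.61193107 -8.082282    0.83731587]
mark pred [179.25615132 199.77810954]
0.65 [170.9, 226.8]
0.7 [174.7, 214.1]
0.735 [177.7, 205.4]
0.765 [180.6, 198.0]
[[0.01, 0.07, -0.0], [-0.2, 0.14, -0.0], [-0.4, 0.21, -0.0], [-0.61, 0.29, -0.0], [-0.81, 0.38, -0.0], [-1.01, 0.46, -0.01]]
crop origin 104 109
```

View pics/w4c.png

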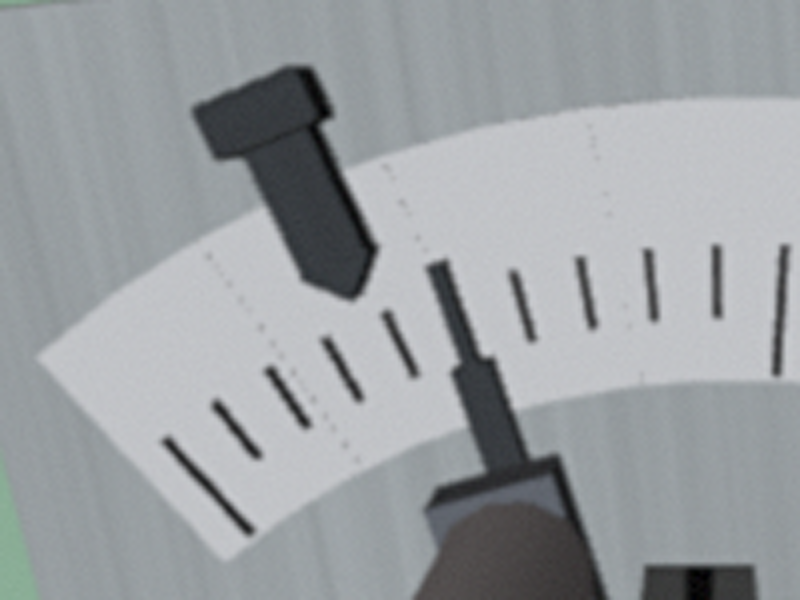

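The needle is at about 0.684 and the marker at about 0.773. Continuing short of it.

carry_out(
  deltas=[
    [[-0.4,0.2,0],0],
    [[-0.75,0.35,0],0],
    [[-0.85,0.4,0],0],
    [[-0.85,0.4,0],0],
  ],
)

```text
t: 5.6
eef_pos: [0.6225, 0.0224, 0.0765]
tool_rot: [-0.001, -0.602, 0.798, -0.004]
contact_force: [2.0, -7.9, -0.1]
gripper_width: 0.003
```

```bash
python3 look.py w5
```

```text
5.6 [0.62254131 0.02238649 0.07651587] [ 2.02061175 -7.94166972 -0.08988478]
mark pred [175.73457058 210.36787503]
0.65 [167.1, 237.8]
0.7 [171.0, 225.0]
0.735 [174.1, 216.2]
0.765 [177.0, 208.8]
[[0.66, -0.15, 0.01], [0.45, -0.08, 0.0], [0.25, -0.01, 0.0], [0.04, 0.07, -0.0], [-0.16, 0.16, -0.0], [-0.37, 0.24, -0.0]]
crop origin 100 120
```

View pics/w5c.png

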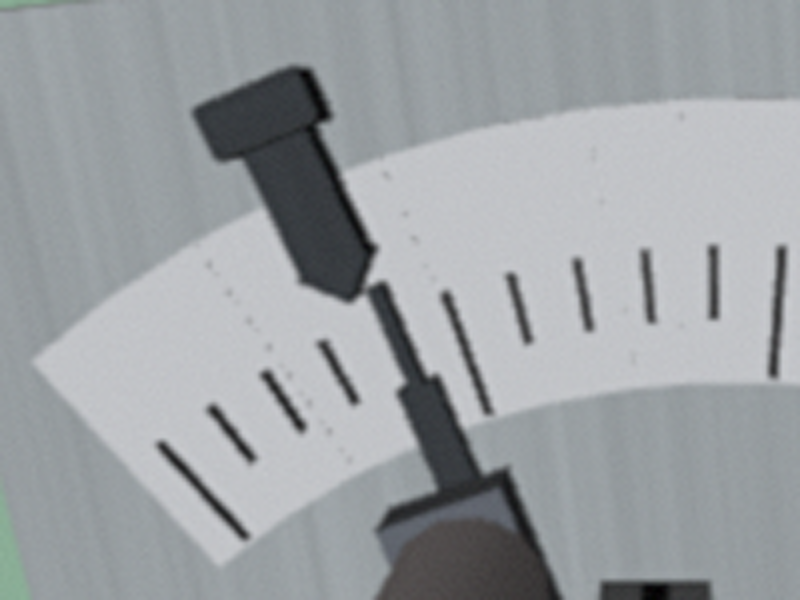

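The needle is at about 0.742, with roughly 0.033 rad to go. The controller sags about 2 mm under load, so I'm allowing for that, then holding.

carry_out(
  deltas=[
    [[-0.3,0.1,0],0],
    [[-0.5,0.2,0],0],
    [[-0.53,0.2,0],0],
    [[-0.53,0.2,0],0],
    [[-0.53,0.2,0],0],
    [[-0.53,0.2,0],0],
  ],
)

```text
t: 6.4
eef_pos: [0.6226, 0.0254, 0.0765]
tool_rot: [-0.002, -0.601, 0.799, -0.005]
contact_force: [1.7, -8.2, 1.0]
gripper_width: 0.002
```

```bash
python3 look.py w6; python3 -c "
from h import *
print(plan([.75,.7,.6,.5,.4,.3,.2,.1,0,-.1],.0255))"
```

```text
6.4 [0.62263604 0.02535785 0.07649564] [ 1.67980067 -8.19228261  1.01734745]
mark pred [174.73424563 214.97454307]
0.65 [166.0, 242.6]
0.7 [169.9, 229.8]
0.735 [173.0, 221.0]
0.765 [175.9, 213.6]
[[0.96, -0.22, 0.01], [0.75, -0.15, 0.01], [0.54, -0.08, 0.01], [0.34, 0.0, 0.0], [0.13, 0.09, 0.0], [-0.07, 0.17, -0.0]]
crop origin 99 124
[[0.44, -0.04, 0.0], [0.96, -0.22, 0.01], [2.02, -0.52, 0.02], [3.1, -0.7, 0.03], [4.2, -0.78, 0.04], [5.3, -0.74, 0.05], [6.39, -0.6, 0.06], [7.46, -0.35, 0.07], [8.5, 0.01, 0.08], [9.5, 0.47, 0.08]]
```

View pics/w6c.png

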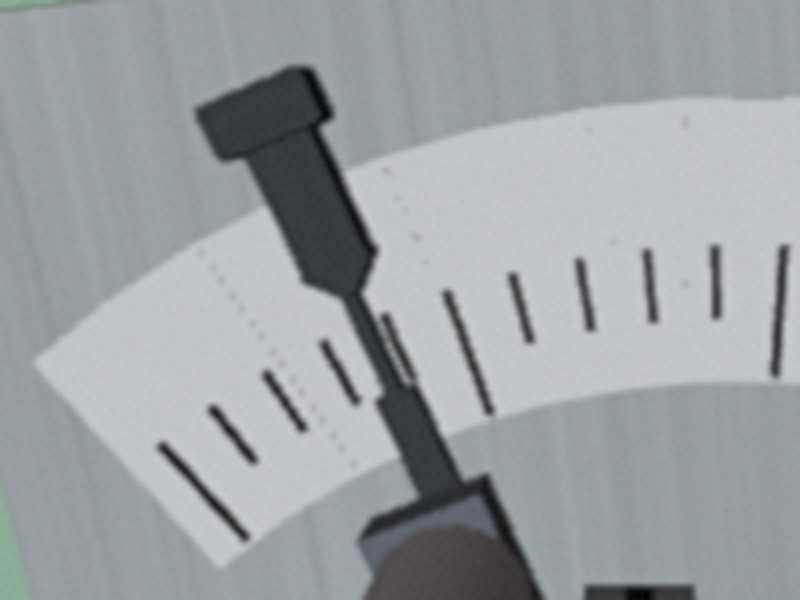

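The needle now points straight at the marker's point, both at crop x≈351. Easing back at about 0.08 m/s.

carry_out(
  deltas=[
    [[0.3,0,0],0],
    [[1.2,-0.25,0],0],
    [[2.2,-0.5,0],0],
    [[3.2,-0.7,0],0],
    [[4.2,-0.8,0],0],
    [[5.2,-0.75,0],0],
    [[6.2,-0.6,0],0],
    [[7.1,-0.4,0],0],
    [[7.9,-0.2,0],0],
    [[8.6,0,0],0],
  ],
)

```text
t: 7.7
eef_pos: [0.5994, -0.057, 0.0777]
tool_rot: [-0.001, -0.601, 0.799, -0.006]
contact_force: [0.4, 0.6, -0.1]
gripper_width: 0.003
```

carry_out(
  deltas=[
    [[0.4,0,0],0],
    [[0.8,0,0],0],
    [[1.3,0,0],0],
    [[2,0,0],0],
    [[2.5,0,0],0],
    [[2.5,0,-3],0],
    [[2.5,0,-8],0],
    [[2.5,0,-12],0],
    [[2.5,0,-12],0],
  ],
)

```text
t: 8.82
eef_pos: [0.594, -0.0802, 0.2016]
tool_rot: [0.002, -0.601, 0.799, -0.008]
contact_force: [-0.2, 0.3, -1.3]
gripper_width: 0.0
```

Run:
```python
from h import *
o=readout.get_obs();print(o['t'],o['eef_pos'],o['tool_rot'],o['contact_force'])
c=get_calibration('wrist');im=read_camera('wrist');save('w7',im)
p=np.load('unit.npy');print(np.round(proj(c,unit_pts(np.r_[p[:4],.775])),1)[4:].tolist())
t=get_calibration('top'); it=read_camera('top'); 
for q in ['recorder','plunger_top']:
  for d in models.spot_in(q,'top'): print(q,d)
cr=it[215:255,360:410]; save('t2',np.hstack([cv2.resize(im,(560,420)),cv2.resize(cr,(240,192),interpolation=cv2.INTER_CUBIC) if 0 else np.vstack([cv2.resize(cr,(240,192),interpolation=cv2.INTER_CUBIC),cv2.resize(it[145:200,210:275],(240,203),interpolation=cv2.INTER_CUBIC),np.zeros((25,240,3),np.uint8)])]))
```

```text
8.825 [ 0.59400535 -0.08016397  0.20158276] [ 0.00184588 -0.60124962  0.79902018 -0.00788957] [-0.2276929   0.31739697 -1.32109564]
[[307.6, 186.8], [214.0, 217.7], [156.0, 127.9], [157.0, 124.5]]
recorder {'centre': [242.9, 436.7], 'score': 0.9}
recorder {'centre': [238.7, 384.4], 'score': 0.88}
recorder {'centre': [236.9, 331.0], 'score': 0.62}
recorder {'centre': [190.7, 384.7], 'score': 0.59}
plunger_top {'centre': [186.6, 388.6], 'score': 0.54}
plunger_top {'centre': [244.6, 444.8], 'score': 0.46}
```

View pics/t2.png

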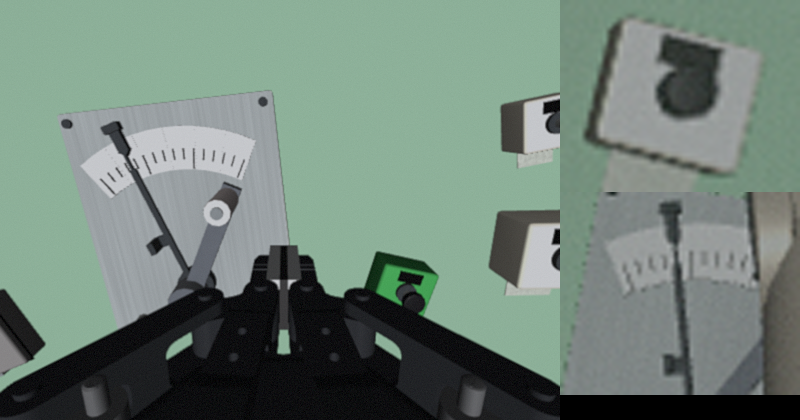

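The arm is at rest and the needle has stayed on the marker. Moving over the large cream recorder, with the plunger at about (0.460,-0.326).

carry_out(
  deltas=[
    [[5,1.1,0],0],
    [[11,2.4,0],0],
    [[17,3.7,0],0],
    [[22.5,5,0],0],
    [[26,5.8,0],0],
    [[27.3,6.1,0],0],
    [[27.3,6.1,0],0],
  ],
)

```text
t: 9.9
eef_pos: [0.4564, -0.3251, 0.1977]
tool_rot: [-0.002, -0.601, 0.799, -0.004]
contact_force: [0.5, 0.8, -0.2]
gripper_width: 0.0
```

```bash
cat > pl.py <<'E'
import sys
from h import *
t=get_calibration('top');print('top',at(t,(233.75,386.5),.083))
o=readout.get_obs();print(o['t'],o['eef_pos'],o['tool_rot'])
c=get_calibration('wrist');im=read_camera('wrist');save(sys.argv[1],im)
print('proj',proj(c,[at(t,(233.75,386.5),.083)]))
for d in models.spot_in('plunger_top','wrist'): print(d,at(c,d['centre'],.083))
E
python3 pl.py w8
```

```text
top [ 0.45923698 -0.32649686  0.083     ]
9.9 [ 0.45644912 -0.32511752  0.19767895] [-0.00190647 -0.60107784  0.79917759 -0.00412031]
proj [[203.72929438 281.98150702]]
{'centre': [35.7, 248.4], 'score': 0.78} [ 0.58204027 -0.33772126  0.083     ]
{'centre': [173.4, 464.0], 'score': 0.78} [ 0.44309511 -0.47022203  0.083     ]
{'centre': [239.6, 123.2], 'score': 0.75} [ 0.46632453 -0.19237509  0.083     ]
{'centre': [198.4, 283.4], 'score': 0.56} [ 0.46315483 -0.32880996  0.083     ]
```

View pics/w8.png

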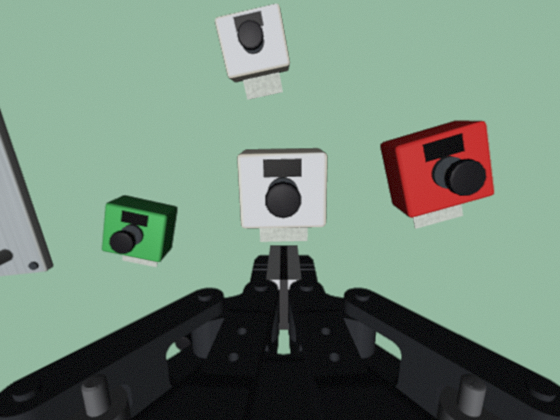

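The wrist view shows the large cream recorder's head at (283,198), which gives about (0.462,-0.328) and agrees with the top view. Pressing.

carry_out(
  deltas=[
    [[0.15,-0.5,3],0],
    [[0.15,-0.5,6.5],0],
    [[0.15,-0.5,8.5],0],
    [[0.15,-0.5,9.5],0],
    [[0.15,-0.5,10.3],0],
    [[0.15,-0.5,11],0],
    [[0.15,-0.5,11.2],0],
    [[0.15,-0.5,11.2],0],
  ],
)

```text
t: 11.0
eef_pos: [0.4637, -0.3262, 0.0898]
tool_rot: [-0.001, -0.603, 0.798, -0.005]
contact_force: [-8.6, 9.4, 31.7]
gripper_width: 0.003
```

Force is 32 N with the tip at 73 mm, so the plunger is on its stop. Holding briefly, then lifting.

carry_out(
  deltas=[
    [[0,0,0.3],0],
    [[0,0,0.3],0],
    [[0,0,-0.5],0],
    [[0,0,-1.5],0],
    [[0,0,-4],0],
    [[0,0,-8],0],
    [[0,0,-12],0],
    [[0,0,-12],0],
    [[0,0,-12],0],
  ],
)

```text
t: 12.12
eef_pos: [0.4631, -0.3252, 0.2097]
tool_rot: [-0.001, -0.603, 0.798, -0.005]
contact_force: [-0.5, 0.8, 0.3]
gripper_width: 0.001
```

```bash
python3 pl.py w9
python3 - <<'E'
from h import *
it=read_camera('top'); w=cv2.imread('pics/w9.png')[:,:,::-1]
save('fin',np.hstack([cv2.resize(w[100:310,120:400],(400,300)),cv2.resize(it[130:260,185:358],(400,300),interpolation=cv2.INTER_CUBIC)]))
E
```

```text
top [ 0.45923698 -0.32649686  0.083     ]
12.125 [ 0.46307008 -0.32517257  0.20965734] [-5.94754099e-04 -6.02755191e-01  7.97911752e-01 -4.76056117e-03]
proj [[207.72225845 284.23534334]]
{'centre': [46.0, 255.3], 'score': 0.93} [ 0.58426451 -0.3396871   0.083     ]
{'centre': [205.9, 284.8], 'score': 0.87} [ 0.46064275 -0.32738958  0.083     ]
{'centre': [246.5, 129.2], 'score': 0.85} [ 0.46257867 -0.18716397  0.083     ]
{'centre': [181.8, 455.9], 'score': 0.78} [ 0.44165142 -0.46915828  0.083     ]
```

View pics/fin.png

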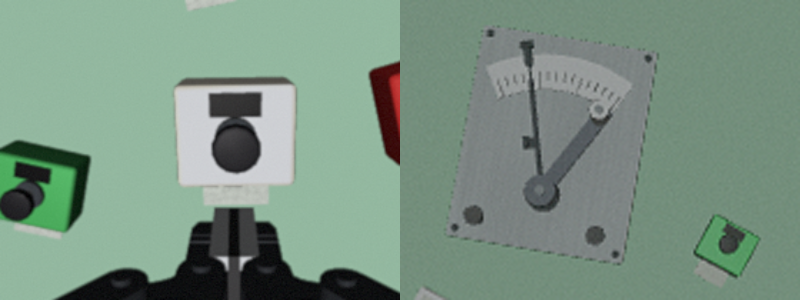

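The plunger is up again, the needle is on the marker, the arm is at rest and the gripper is clear.

```bash
python3 -c "
from station import bot
print(bot.hand_in())"
```

```text
the job is handed in; nothing more can be done
None
```

The tension arm is checked, the reading is logged and the job is handed in at about 12 s of the 53 s allowed. No verdict was reported.

- **Push and return:** I pushed the arm by its roller in steps until the drag pointer lined up with the marker, at about 0.775 rad. I held it there for about 0.5 s, then eased it back at about 0.7 rad/s.
- **Plunger:** I pressed the large cream recorder's plunger to its stop. The wrist force was about 32 N with the fingertips at 73 mm, the full-down height. I then released it.
- **Last checks:** The last pictures show the pointer on the marker, the arm at rest and the plunger head up at its original position. The gripper was clear, about 11 cm above the plunger. I did not re-measure the bystanders, but the tool's path kept clear of them.
- **Small disagreement:** The top camera put the marker at 0.765 rad, and the close wrist views put it nearer 0.775. I aligned to the close views. The difference is about 1.5 mm at the tip, within the 5 mm allowed.

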